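Seat a casting home in the grinding fixture and clamp it

ROBOT

A 6-joint arm with a two-finger parallel gripper is mounted at the origin on the work surface. World frame = base frame: x ahead of the robot, y to its left, z up, the work surface at z = 0. Lengths are in m, angles in rad, forces in N, time in s.
With the tool pointing down it reaches from about 0.425 to 0.95 m from the base axis. Payload 3.5 kg.
Tool frame: the origin (TCP) lies on the centre line of the jaws, within the pads' length; the fingertips stand 17 mm ahead of it and the grasp point (between the pads) lies 2 mm behind it; z points along the fingers, y is the line along which they close (so a half turn about z gives the same grasp; the last joint's range is limited). The gripper opens to 85 mm and grips with 20 to 120 N. Pads are 22 mm wide; open, the fingers measure 114 mm over their backs; the gripper's body (76 mm by 85 mm) begins 54 mm behind the grasp point. The pads swing forward as they close: fully open they stand 13 mm farther back than shut.
Start: joints at [1.03, 0.286, 1.577, -0, 1.279, -0.15], TCP at [0.257, 0.624, 0.248] pointing down, gripper open.
Joint ranges: [-2.77, 2.77], [-0.9, 2.22], [0.21, 2.48], [-1.53, 4.67], [0.24, 2.81], [-2.84, 2.84]. Speed limits (rad/s): [2.79, 2.79, 3.14, 3.14, 3.14, 3.14].

INTERFACE

Orientations are given as a unit quaternion [x, y, z, w].
In Python, from plant import ctrl gives the robot as it stands. The module is installed in compiled form; this text tells all that it offers.
- The arm moves only by the tool drive_tool, never from a script. Its argument "moves" is a list of rows, each a list of 3 entries, a list of its own where there are three numbers: the turn, a rotation vector about the tool's x, y, z in rad, then the shift along the tool's x, y, z in m, then the finger opening in m, from 0 to 0.0854. A call has 1 to 5 rows; each row shifts and turns the commanded pose from where the row before left it, along the tool's axes as they then stand; what a row does not reach is not made up. A row lasts 1/8 s, in which the tool goes at most 62.5 mm and 10.7 degrees, less where a joint would pass 70% of its speed; a pose out of reach is approached as far as the arm can. A call with a gripper value outside its range is refused whole. The fingers move at their own pace and stop on an object; "grip_force" is the grip in N (left out, the last holds). Time passes only in rows, so rows that do not move let the fingers close. It gives the time, the measured TCP pose, the force, the opening and the grip force at its end, in the units of the state.
- ctrl.get_state(): the state, without advancing time (a new reading comes with each control period).
- ctrl.read_camera(name): name is "scene" or "top" or "wrist"; returns a dict with "image" (400x640x3 uint8, red, green, blue), "fx", "fy", "cx", "cy" (pixels), "R" (3x3) and "t" (3): a world point X has camera coordinates R X + t. Camera axes: x right, y down, z forward; pixel columns grow to the right and rows downward; lengths in m; the calibration is good to about 2 mm. A picture is of the moment at which its call begins. There is no depth.
- ctrl.sign_off(): hands the job in; it is judged then, once.
The state is a dict: "time": time; "qpos": joint angles; "dq": joint speeds; "joint_efforts": joint torques, N m; "eef_pos": TCP position; "tcp_rot": TCP orientation; "contact_force": force on the tool from outside, world axes, zero at the start; "wrist_torque": the same for the moment, N m; "opening": opening from 0.0 (shut) to 1.0 (fully open); "finger_force": force on a finger pad.
Only numpy, scipy, OpenCV 4.12 (cv2) and the standard library are available. Lean on these libraries where they do the work, as an engineer would, in place of code of your own. Each camera call takes 0.05 s, during which the arm holds its last target. There are 200 camera calls.

TASK

Load the grinding fixture: stand the loose aluminium casting in its nest with the rib up and press it straight down with a firm, careful push, held for a moment at about 20 N, so that you feel it hard on the solid rests under it, not merely carried by the stiff lift pad. Only then swing the hinged clamp over and bring it down until its crossbar bears on top of the casting's rib, without forcing, and let go. Leave the other things on the bench where they are.

Things in the scene. Friction and masses are not known exactly. Their poses are not given: they have to be found in the camera images.
- casting_mid (a point): Loose aluminium casting, 0.25 kg: base 64 (its x) x 46 (its y) x 20 mm high, with an upright rib 36 (x) x 16 (y) mm on its middle; 70 mm high in all (rib: the top 50). Stands upright on the bench. This point: its centre, 35 mm above its underside; z up. Half a turn makes no difference. Grip the rib high up across its 16 mm (along y).
- fixture: Dark steel grinding fixture fixed to the bench: plate 235 x 150 x 15 mm carrying the nest (robot side) and the clamp's hinge posts (far side). Origin: underside of the plate, near its centre; x runs from the nest to the hinge (away from the robot), z up. Casting and fixture must never be pressed together with over 32 N.
- nest_mouth (a point): Centre of the nest's mouth, a pocket 68 (fixture x) x 50 (y) mm taking the casting's base with 2 mm play each side; rim 50 mm above the bench, 4 mm bevel. In it a steel lift pad, top 9 to 14 mm below the rim, meets the casting first. It is springless: a push of about 6 N sinks it, and it stays where pushed, so a casting on it looks in place but is not home. Axes: fixture's.
- nest_floor (a point): Centre of the nest's floor, 35 mm below the rim. Home, the casting's underside stands on two solid rests above this floor, beside the pad, set anew for each batch at 20 to 34 mm below the rim and found only by feel: there the force rises steeply within a few millimetres. Press slowly (15 mm/s or less) and hold 16 to 25 N a moment; the pad alone carries only 8 N.
- clamp_hinge (a point): Middle of the clamp's hinge axis (along the fixture's y), on the fixture: 115 mm beyond the nest's centre along the fixture's x and 100 mm above the bench.
- clamp (a joint): Clamp angle, rad: about 1.5 = open, standing up; it falls as the clamp swings towards the robot and down onto the nest; 0 = arms level (lower stop). With the casting home the crossbar meets the rib at about 0.02 to 0.15. The hinge is stiff and stays where left; 1 to 4 N at the bar move it. Never press it on the casting with over 50 N.
- clamp_bar (a point): Middle of the clamp's round handle bar, 12 mm thick, along the fixture's y, 195 mm from the hinge axis: on top when the clamp is open, nearest the robot and 100 mm above the bench when shut. 84 mm free between the two side arms (10 x 14 mm each). Can be pinched from above, fingers closing along the fixture's x; it turns in the pads as the clamp swings.
- clamp_nose (a point): Middle of the axis of the clamp's crossbar, a round steel bar 16 mm thick between the side arms, parallel to the hinge, 115 mm from it and 8 mm below the plane of the arms; when shut it lies across the rib's top and bears on it. Its frame is the clamp's.
- hammer: bystander: hammer, wooden handle, origin on its underside
- tube_offcut: bystander: dark steel square tube offcut 90 x 30 x 30 mm, origin on its underside
- wrench: bystander: steel wrench, origin on its underside
- collar: bystander: steel collar 48 mm across, 30 mm high, origin on its underside
- disc: bystander: grey grinding disc 115 mm across, 6 mm thick, origin on its underside
- tin: bystander: steel tin 74 mm across, 110 mm high, origin on its underside
- wood_block: bystander: wooden block 120 x 60 x 40 mm, origin on its underside
There are look-alikes about, which are no part of the job. Of the things like the part that bears casting_mid, leave any that is black, purple or turquoise; of the rest the larger one is meant.

How it is judged:
By the outcome, as a careful person would: the job done as asked, in the order asked, and still so for the second after the job is handed in, with the robot touching nothing.
It also fails if it takes over 67 s, if anything falls off the work surface, if the arm or the gripper's body presses on something with over 40 N, if the wrist force passes 120 N, or if a joint passes its speed limit or range.

## Working session

There is one attempt and no reset: what is moved stays moved. The work goes in short steps, Python scripts to look and compute and a tool call to move; the robot and the scene stay as the last step left them, time stands still between calls to the robot, and variables do not carry over. Pictures are saved under pics/ and viewed, at most 10 in all, crops included, and the job is handed in when it is done.

Besides the shell and the picture viewer there is one more tool, called as name([rows], argument=value, ...), one row to a line, values as JSON. drive_tool: Moves the arm, as the interface text tells. Its arguments: {"type":"object","properties":{"moves":{"type":"array","items":{"type":"array"}},"grip_force":{"type":"number"}},"required":["moves"]}

```bash
mkdir -p pics
cat > h.py <<'E'
import numpy as np, cv2
from plant import ctrl
from scipy.spatial.transform import Rotation as Ro
def cam(n,save=None):
    c=ctrl.read_camera(n)
    for k in("R","t"): c[k]=np.array(c[k])
    if save: cv2.imwrite("pics/"+save,c["image"][:,:,::-1])
    return c
def ray(c,u,v,z):
    d=c["R"].T@np.array([(u-c["cx"])/c["fx"],(v-c["cy"])/c["fy"],1]); o=-c["R"].T@c["t"]
    return o+d*(z-o[2])/d[2]
def proj(c,X):
    p=c["R"]@np.array(X)+c["t"]; return np.array([c["fx"]*p[0]/p[2]+c["cx"],c["fy"]*p[1]/p[2]+c["cy"]])
E
python3 - <<'E'
from h import *
import pickle
for n in("top","scene"):
    c=cam(n,n+".png"); pickle.dump(c,open(n+".pkl","wb")); print(n,c["fx"],-c["R"].T@c["t"],c["R"].round(2).tolist())
s=ctrl.get_state(); print(s)
E
```

```text
top 364.97383909030225 [ 0.37218309 -0.01208271  0.98376643] [[-0.01, -1.0, -0.01], [-0.98, 0.02, -0.18], [0.18, 0.01, -0.98]]
scene 413.7675760818979 [ 0.99244944 -0.79022468  0.69790308] [[0.87, 0.49, -0.02], [0.26, -0.49, -0.83], [-0.42, 0.72, -0.55]]
{'time': 0.1, 'qpos': array([ 1.03000312e+00,  2.87126642e-01,  1.57800253e+00,  1.85269359e-05,
        1.27861083e+00, -1.50006376e-01]), 'dq': array([-0.00113441, -0.00230198, -0.00210504, -0.001025  ,  0.00051058,
        0.00048866]), 'joint_efforts': array([ 1.40566492e-03, -4.07296872e+01, -2.93698651e+01, -7.06600576e-05,
        3.33607626e-03,  5.87774629e-07]), 'eef_pos': array([0.25680607, 0.62364809, 0.24706761]), 'tcp_rot': array([ 1.94154992e-01,  9.80970278e-01, -1.00726238e-03, -3.71861802e-04]), 'contact_force': array([ 0.71103125, -0.73187341, -0.53444934]), 'wrist_torque': array([-0.00975778,  0.075051  ,  0.04281464]), 'finger_force': 0.0, 'opening': 1.0029248594263387}
```

View pics/top.png

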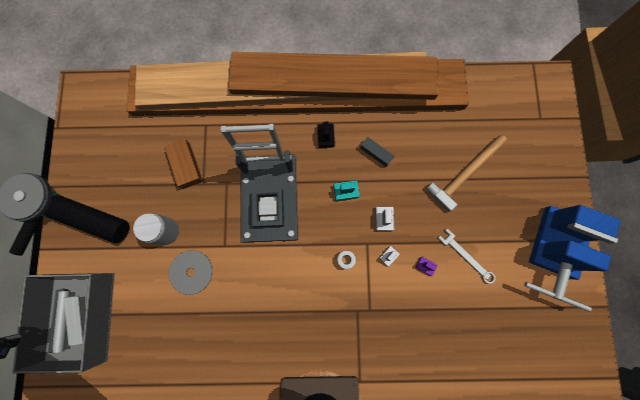

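View pics/scene.png

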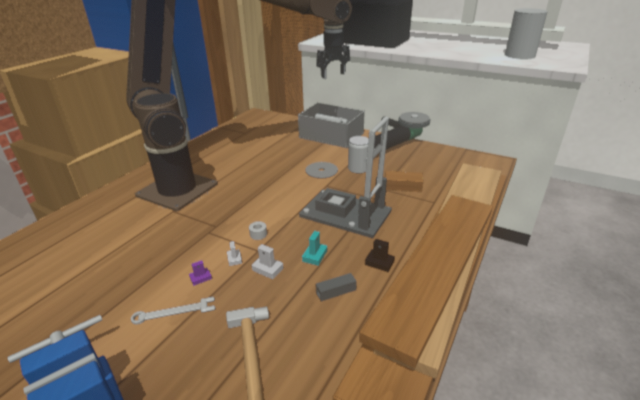

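Top view: the casting-like things are black (325,135), turquoise (346,190), silver (384,218), small silver (389,256) and purple (427,266). The silver one at (384,218) is not an excluded colour and is larger than the one at (389,256), so it fits. The fixture's plate is around (270,200), its nest at (267,208), and the open clamp at (250,145). I'll confirm with an enlarged crop and measure.

Run:
```python
from h import *
import pickle
c=pickle.load(open("top.pkl","rb")); im=c["image"]
a=cv2.resize(im[170:280,330:440],None,fx=5,fy=5,interpolation=cv2.INTER_CUBIC)
b=cv2.resize(im[115:250,215:310],(387,550),interpolation=cv2.INTER_CUBIC)[:, :245] if 0 else cv2.resize(im[115:250,215:305],None,fx=2.7,fy=4.07)
b=cv2.resize(im[118:248,220:302],None,fx=3,fy=3,interpolation=cv2.INTER_CUBIC)
out=np.zeros((550,800,3),np.uint8); out[:,:550]=a; out[:390,552:798]=b
cv2.imwrite("pics/crop1.png",out[:,:,::-1])
hsv=cv2.cvtColor(im,cv2.COLOR_RGB2HSV)
m=((hsv[...,1]<40)&(hsv[...,2]>110)).astype(np.uint8); m[:,:330]=0;m[:,412:]=0;m[:160]=0;m[280:]=0
n,l,s,ce=cv2.connectedComponentsWithStats(m)
for i in range(1,n):
    if s[i,4]>30:
        p=np.argwhere(l==i)[:,::-1].astype(np.float32); print(s[i],ce[i],cv2.minAreaRect(p))
s=pickle.load(open("scene.pkl","rb"))
X=ray(c,384,219,0.02);print(X,proj(s,X), proj(s,ray(c,389,257,.02)))
# plate corners guess (z .015)
for u,v in((241,242),(298,240),(296,157)): print(ray(c,u,v,.015))
```

```text
[376 207  18  23 325] [385.42461538 217.46769231] ((384.5, 218.0), (22.0, 17.0), 90.0)
[380 246  20  20 184] [389.74456522 255.57608696] ((389.25006103515625, 255.75003051757812), (12.727922439575195, 16.26345443725586), 45.0)
[337 251  19  18 188] [346.         259.32978723] ((346.0, 259.5), (17.0, 18.0), 90.0)
[ 0.48851684 -0.17790168  0.02      ] [266.22182878 261.99625279] [232.46307561 251.83225232]
[0.43378451 0.20174571 0.015     ]
[0.43679744 0.05085719 0.015     ]
[0.66463902 0.05541648 0.015     ]
```

View pics/crop1.png

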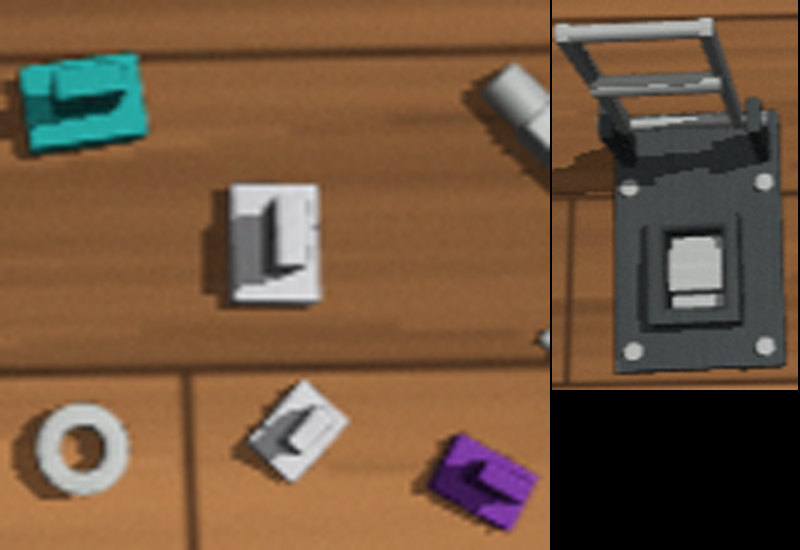

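The large silver casting at crop (275,243) is confirmed: bigger than its silver look-alike at (300,430), with its long side along world x. The fixture has a yaw of about 0.02, and the pad is visible in the nest. Next I turn the tool square to the world and travel there.

drive_tool([
  [[0,0,-0.13],[0,0,0],0.085],
  [[0,0,-0.13],[0,0,0],0.085],
  [[0,0,-0.13],[0,0,0],0.085],
  [[0,0,0],[-0.025,-0.055,0],0.085],
  [[0,0,0],[-0.025,-0.055,0],0.085],
])

```text
time: 0.72
eef_pos: [0.3069, 0.5128, 0.2473]
tcp_rot: [-0.0, 1.0, -0.001, -0.0]
contact_force: [0.7, -0.3, -0.3]
opening: 0.995
finger_force: 0.0
```

drive_tool([
  [[0,0,0],[-0.025,-0.055,0],0.085],
  [[0,0,0],[-0.025,-0.055,0],0.085],
  [[0,0,0],[-0.025,-0.055,0],0.085],
  [[0,0,0],[-0.011,-0.053,0],0.085],
  [[0,0,0],[-0.011,-0.053,0],0.085],
])

```text
time: 1.35
eef_pos: [0.4037, 0.2411, 0.2479]
tcp_rot: [0.0, 1.0, -0.0, -0.0]
contact_force: [0.9, -0.1, 0.3]
opening: 0.995
finger_force: 0.0
```

drive_tool([
  [[0,0,0],[-0.011,-0.053,0],0.085],
  [[0,0,0],[-0.011,-0.053,0],0.085],
  [[0,0,0],[-0.011,-0.053,0],0.085],
  [[0,0,0],[-0.011,-0.053,0],0.085],
  [[0,0,0],[-0.011,-0.053,0],0.085],
])

```text
time: 1.98
eef_pos: [0.4584, -0.0237, 0.2481]
tcp_rot: [0.0, 1.0, 0.0, 0.0]
contact_force: [0.4, 0.9, 0.7]
opening: 0.993
finger_force: 0.0
```

drive_tool([
  [[0,0,0],[-0.01,-0.053,0],0.085],
  [[0,0,0],[-0.01,-0.053,0],0.085],
  [[0,0,0],[-0.01,-0.05,0],0.085],
  [[0,0,0],[0,0,0],0.085],
  [[0,0,0],[0,0,0],0.085],
])

```text
time: 2.6
eef_pos: [0.488, -0.1776, 0.2477]
tcp_rot: [0.001, 1.0, 0.001, -0.001]
contact_force: [0.8, 0.6, -0.5]
opening: 0.996
finger_force: 0.0
```

Run:
```python
from h import *
import pickle
c=cam("wrist","w1.png"); pickle.dump(c,open("w1.pkl","wb")); print(c["fx"],-c["R"].T@c["t"],c["R"].round(3).tolist())
```

```text
289.13675568815756 [ 0.40507741 -0.17685944  0.37335756] [[0.002, 1.0, 0.001], [0.948, -0.002, 0.319], [0.319, 0.001, -0.948]]
```

View pics/w1.png

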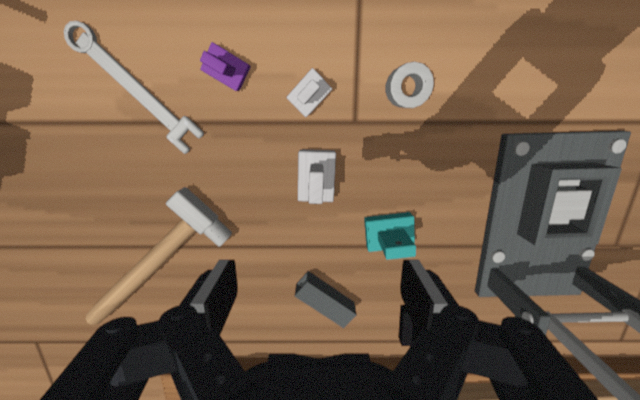

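Wrist view: the casting is at (317,176), the turquoise one at (392,235), and the fixture's nest at (570,205). I'll enlarge both and measure.

Run:
```python
from h import *
import pickle
c=pickle.load(open("w1.pkl","rb")); im=c["image"]
a=cv2.resize(im[140:215,285:350],None,fx=5,fy=5,interpolation=cv2.INTER_CUBIC)
b=cv2.resize(im[125:300,475:640],None,fx=2.85,fy=2.85,interpolation=cv2.INTER_CUBIC)
out=np.zeros((500,800,3),np.uint8); out[:a.shape[0],:a.shape[1]]=a; out[:b.shape[0],328:328+b.shape[1]]=b
cv2.imwrite("pics/crop2.png",out[:,:,::-1])
hsv=cv2.cvtColor(im,cv2.COLOR_RGB2HSV)
m=((hsv[...,1]<50)&(hsv[...,2]>60)).astype(np.uint8); m[:,:285]=0;m[:,350:]=0;m[:140]=0;m[215:]=0
p=np.argwhere(m)[:,::-1].astype(np.float32); print(cv2.minAreaRect(p),p.min(0),p.max(0))
g=im[...,1]
for v in(152,160,170,180,190,198,202): print(v,g[v,294:340].tolist())
# predicted for casting at (.4885,-.178)
for X in((.4565,-.201,.02),(.4565,-.155,.02),(.5205,-.201,.02),(.5205,-.155,.02),(.4705,-.186,.07),(.5065,-.17,.07)): print(X,proj(c,X))
```

```text
((316.5, 176.5), (53.0, 37.0), 90.0) [298. 150.] [335. 203.]
152 [122, 122, 123, 119, 139, 173, 181, 182, 182, 179, 175, 173, 172, 170, 171, 172, 171, 166, 163, 164, 158, 161, 159, 155, 155, 159, 155, 155, 152, 154, 152, 150, 146, 145, 142, 142, 140, 142, 140, 137, 128, 100, 77, 75, 78, 78]
160 [111, 114, 118, 124, 155, 190, 200, 202, 202, 204, 200, 199, 196, 198, 200, 204, 203, 202, 201, 201, 197, 197, 199, 198, 192, 175, 168, 167, 168, 169, 169, 164, 146, 128, 126, 130, 129, 132, 132, 133, 122, 93, 71, 71, 73, 73]
170 [119, 117, 120, 125, 161, 193, 200, 200, 200, 203, 200, 198, 198, 200, 198, 170, 114, 82, 77, 81, 81, 84, 85, 77, 78, 81, 85, 81, 85, 105, 124, 133, 132, 132, 131, 135, 132, 132, 130, 133, 118, 89, 76, 74, 74, 73]
180 [114, 117, 118, 133, 172, 196, 202, 198, 199, 201, 200, 198, 196, 199, 197, 189, 199, 204, 202, 202, 199, 198, 198, 197, 198, 197, 196, 193, 175, 138, 127, 133, 131, 131, 133, 130, 135, 131, 130, 122, 94, 72, 68, 73, 70, 73]
190 [117, 116, 119, 141, 182, 199, 201, 199, 198, 199, 200, 199, 196, 194, 181, 190, 199, 201, 200, 200, 198, 196, 195, 195, 193, 1
[... 173 characters left out ...]
 171, 184, 198, 199, 199, 198, 200, 196, 197, 195, 192, 195, 192, 184, 169, 190, 196, 195, 195, 198, 197, 197, 196, 192, 178, 135, 108, 112, 110, 112, 111, 114]
202 [107, 112, 107, 108, 110, 110, 113, 111, 116, 117, 117, 117, 112, 106, 130, 172, 186, 189, 186, 187, 186, 188, 190, 191, 191, 193, 187, 175, 138, 125, 125, 124, 126, 123, 124, 123, 123, 129, 122, 110, 107, 112, 108, 109, 108, 111]
(0.4565, -0.201, 0.02) [298.26557315 150.28569927]
(0.4565, -0.155, 0.02) [336.12502836 150.20997234]
(0.5205, -0.201, 0.02) [299.46408106 200.35833403]
(0.5205, -0.155, 0.02) [335.24493701 200.2817281 ]
(0.4705, -0.186, 0.07) [309.6078306  170.32833742]
(0.5065, -0.17, 0.07) [324.44730045 202.30892147]
```

View pics/crop2.png

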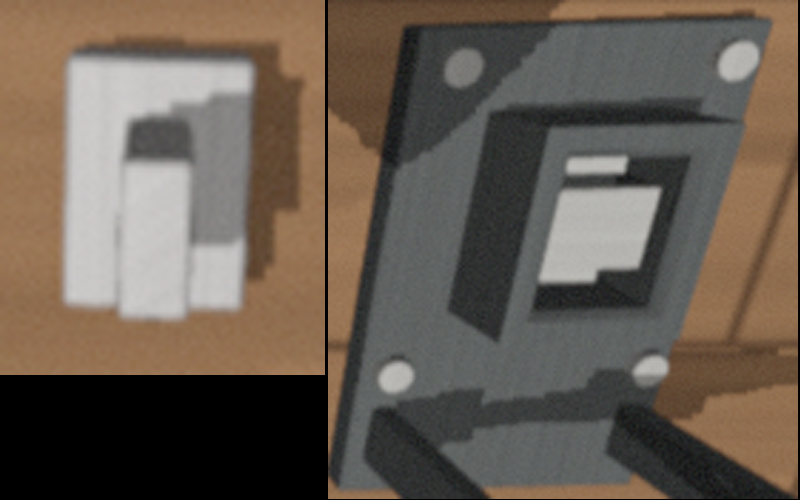

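Casting: all edges fit a centre at (0.490, -0.180) with yaw about -0.03. The predicted corners agree to 1-2 px at the base and rib heights. I descend with the jaws part open, grip and look at the result.

drive_tool([
  [[0,0,0.03],[-0.002,-0.002,0.045],0.06],
  [[0,0,0],[0,0,0.045],0.06],
  [[0,0,0],[0,0,0.045],0.06],
  [[0,0,0],[0,0,0.04],0.06],
  [[0,0,0],[0,0,0.017],0.06],
], grip_force=70)

```text
time: 3.28
eef_pos: [0.4889, -0.1777, 0.054]
tcp_rot: [0.014, 1.0, 0.001, -0.002]
contact_force: [-0.2, -0.3, -0.6]
opening: 0.701
finger_force: 0.0
```

drive_tool([
  [[0,0,0],[0,0,0],0.06],
  [[0,0,0],[0,0,0],0.0],
  [[0,0,0],[0,0,0],0.0],
  [[0,0,0],[0,0,0],0.0],
  [[0,0,0],[0,0,0],0.0],
])

```text
time: 3.9
eef_pos: [0.4916, -0.1807, 0.0581]
tcp_rot: [0.015, 1.0, -0.001, 0.001]
contact_force: [0.0, 0.5, 6.2]
opening: 0.175
finger_force: 70.1
```

drive_tool([
  [[0,0,0],[0,0,-0.03],0.0],
  [[0,0,0],[0,0,-0.045],0.0],
  [[0,0,0],[0,0,-0.045],0.0],
  [[0,0,0],[0,0,-0.045],0.0],
  [[0,0,-0.05],[0,0.05,0],0.0],
])

```text
time: 4.53
eef_pos: [0.4942, -0.1328, 0.2262]
tcp_rot: [-0.008, 1.0, -0.003, 0.004]
contact_force: [0.2, 0.8, -2.4]
opening: 0.174
finger_force: 68.9
```

drive_tool([
  [[0,0,0],[0,0.05,0],0.0],
  [[0,0,0],[0,0.05,0],0.0],
  [[0,0,0],[0,0.05,0],0.0],
  [[0,0,0],[0,0,0],0.0],
  [[0,0,0],[0,0,0],0.0],
])

```text
time: 5.15
eef_pos: [0.4887, 0.0198, 0.2207]
tcp_rot: [-0.01, 1.0, -0.0, -0.001]
contact_force: [0.5, -1.0, -2.6]
opening: 0.177
finger_force: 69.4
```

Run:
```python
from h import *
import pickle
c=cam("wrist","w2.png"); pickle.dump(c,open("w2.pkl","wb")); print(-c["R"].T@c["t"]); s=ctrl.get_state(); print(s["eef_pos"],s["tcp_rot"],s["contact_force"])
```

```text
[0.40572073 0.01896909 0.34636258]
[0.48884223 0.01926486 0.22083021] [-9.35099220e-03  9.99956169e-01 -1.61389678e-04 -4.38745969e-04] [ 0.50133833 -0.02807138 -2.27731102]
```

View pics/w2.png

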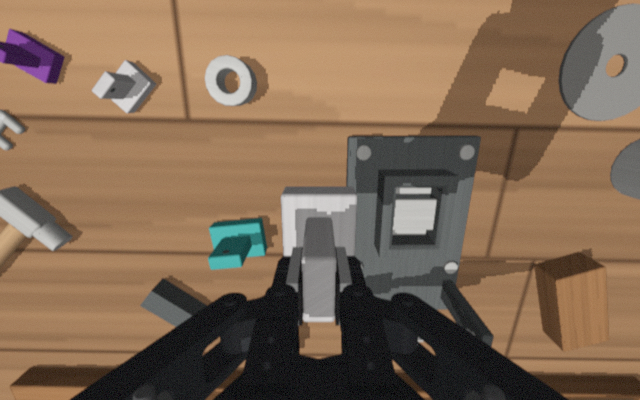

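The wrist picture shows the casting held squarely at (318,225), with its base edge at row 188. The nest pocket is clearly visible at (414,213). Next is an enlargement to read the pocket edges.

Run:
```python
from h import *
import pickle
c=pickle.load(open("w2.pkl","rb")); im=c["image"]
a=cv2.resize(im[130:250,345:485],None,fx=5,fy=5,interpolation=cv2.INTER_CUBIC)
cv2.imwrite("pics/crop3.png",np.clip(a.astype(float)*1.6,0,255).astype(np.uint8)[:,:,::-1])
g=im[...,1].astype(int)
for v in(200,215,230): print("row",v,g[v,374:460].tolist())
for u in(400,415,430): print("col",u,g[165:255,u].tolist())
print("castrow192",g[192,276:362].tolist(),g[182:195,300].tolist(),g[182:195,340].tolist())
cc=[.49,.128,.05]
for X in((-.034,-.025),(-.034,.025),(.034,-.025),(.034,.025)): print(proj(c,[cc[0]+X[0],cc[1]+X[1],.05]))
```

```text
row 200 [110, 106, 88, 66, 54, 53, 49, 29, 41, 54, 67, 69, 72, 67, 68, 68, 62, 68, 69, 78, 89, 121, 162, 170, 173, 170, 170, 169, 170, 169, 170, 168, 168, 167, 170, 170, 170, 172, 170, 170, 168, 172, 171, 168, 172, 169, 169, 172, 169, 168, 169, 171, 169, 169, 172, 169, 172, 169, 170, 169, 170, 161, 124, 71, 52, 48, 56, 85, 97, 99, 102, 97, 102, 106, 107, 106, 108, 105, 107, 107, 108, 111, 111, 110, 107, 112]
row 215 [106, 90, 64, 53, 49, 52, 46, 69, 96, 105, 115, 109, 109, 108, 108, 108, 103, 89, 81, 95, 146, 186, 195, 195, 195, 194, 194, 193, 194, 193, 193, 192, 193, 192, 193, 193, 191, 194, 192, 193, 192, 192, 193, 193, 195, 194, 190, 191, 192, 192, 192, 193, 192, 193, 191, 192, 194, 192, 195, 188, 150, 86, 51, 50, 60, 84, 93, 96, 98, 97, 103, 105, 106, 106, 107, 102, 102, 104, 108, 109, 113, 110, 111, 111, 112, 111]
row 230 [87, 59, 53, 50, 50, 55, 60, 92, 109, 113, 108, 111, 110, 103, 107, 101, 87, 80, 106, 144, 160, 182, 194, 196, 195, 196, 195, 196, 194, 196, 196, 195, 195, 196, 196, 194, 195, 195, 194, 195, 194, 192, 194, 195, 197, 194, 194, 193, 196, 195, 195, 184, 128, 94, 9
[... 1288 characters left out ...]
96, 56, 51, 55, 50, 55, 56, 46, 46, 47, 43, 44, 44, 46, 56, 76, 85, 90, 93, 102, 106, 110, 109, 110, 108]
castrow192 [125, 123, 123, 123, 125, 123, 114, 98, 90, 88, 87, 84, 93, 85, 90, 92, 93, 92, 89, 94, 91, 90, 89, 91, 87, 90, 87, 93, 90, 90, 90, 89, 90, 93, 94, 91, 89, 92, 95, 96, 85, 92, 88, 93, 91, 90, 89, 90, 90, 86, 87, 90, 91, 95, 92, 92, 86, 85, 93, 87, 88, 92, 92, 92, 92, 92, 91, 88, 89, 88, 85, 90, 89, 89, 92, 87, 92, 89, 86, 88, 80, 73, 77, 75, 72, 66] [118, 118, 117, 121, 103, 87, 88, 93, 86, 92, 87, 105, 139] [118, 117, 115, 113, 100, 92, 91, 90, 90, 93, 92, 105, 135]
[399.24761234 158.80560685]
[447.71340313 159.74242393]
[392.56822877 220.18424004]
[437.75034209 220.99935408]
```

View pics/crop3.png

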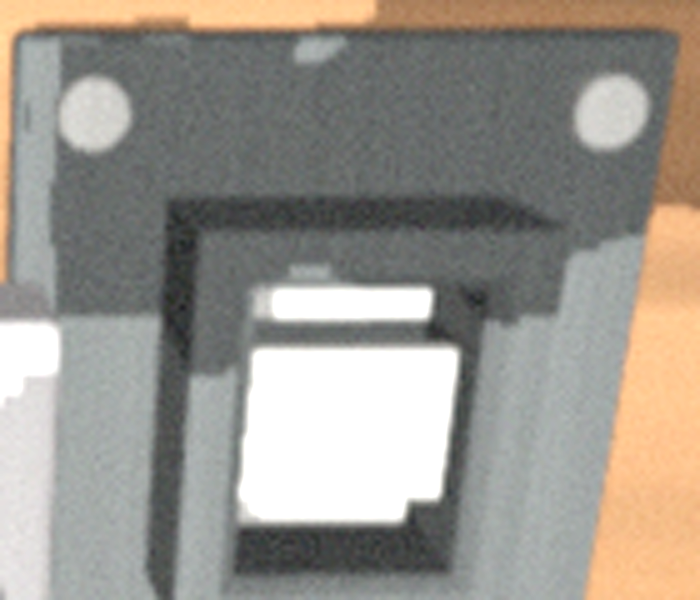

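Run:
```python
from h import *
import pickle
c=pickle.load(open("w2.pkl","rb"))
P=lambda n,u,v,z:print(n,ray(c,u,v,z).round(4))
for v,l,r in((200,394,440.7),(215,393,438.5),(230,392,436.5)): P("L",l,v,.046);P("R",r,v,.046)
P("near187",415,186.8,.046);P("far",415,244.7,.046); P("rimfar",415,250,.05); P("rimnear",415,183,.05)
P("blockNL",345+195/5,130+230/5,.05);P("blockNR",345+562/5,130+228/5,.05)
P("boltNL",345+95/5,130+113/5,.017);P("boltNR",345+612/5,130+112/5,.017);P("boltFR",451,267.5,.017)
P("plNL",345+18/5,130+36/5,.015);P("plNR",345+680/5,130+35/5,.015)
P("plNLb",345+18/5,130+36/5,.0)
s=ctrl.get_state();z0=s["eef_pos"][2]-.058
for u,v in((281,188),(356,188)): P("castnear",u,v,z0);P("castnear+20",u,v+5,z0+.02)
w=pickle.load(open("w1.pkl","rb"))
k=lambda x,y:(475+(x-328)/2.85,125+y/2.85)
for n,x,y,z in(("TL",567,152,.046),("TR",690,157,.046),("BR",650,307,.046),("BL",535,310,.046),("blkTL",551,125,.05),("blkTR",742,121,.05)): print("w1",n,ray(w,*k(x,y),z).round(4))
```

```text
L [0.5019 0.1033 0.046 ]
R [0.5009 0.1543 0.046 ]
L [0.5194 0.104  0.046 ]
R [0.5184 0.1546 0.046 ]
L [0.5375 0.1047 0.046 ]
R [0.5366 0.1551 0.046 ]
near187 [0.4865 0.1244 0.046 ]
far [0.5555 0.133  0.046 ]
rimfar [0.5602 0.1324 0.05  ]
rimnear [0.4813 0.1224 0.05  ]
blockNL [0.4744 0.089  0.05  ]
blockNR [0.4725 0.1659 0.05  ]
boltNL [0.4553 0.0716 0.017 ]
boltNR [0.4528 0.1889 0.017 ]
boltFR [0.6018 0.195  0.017 ]
plNL [0.4387 0.0534 0.015 ]
plNR [0.4356 0.202  0.015 ]
plNLb [0.4402 0.055  0.    ]
castnear [ 0.4576 -0.0047  0.1628]
castnear+20 [ 0.455  -0.0022  0.1828]
castnear [0.4567 0.0446 0.1628]
castnear+20 [0.4542 0.042  0.1828]
w1 TL [0.4857 0.103  0.046 ]
w1 TR [0.488  0.1539 0.046 ]
w1 BR [0.555  0.1574 0.046 ]
w1 BL [0.5563 0.1076 0.046 ]
w1 blkTL [0.4737 0.0903 0.05  ]
w1 blkTR [0.4722 0.166  0.05  ]
```

Two views agree on the nest: pocket x 0.4865–0.5555 (69 mm, expected 68) and y 0.104–0.155 (50.5 mm, expected 50). That puts its centre at (0.521, 0.1297) with yaw about 0.025. The casting's centre sits 1.3 mm behind the TCP in x. I move above the nest.

drive_tool([
  [[0,0,-0.006],[-0.012,0.037,0],0.0],
  [[0,0,0],[-0.012,0.037,0],0.0],
  [[0,0,0],[-0.0115,0.036,0],0.0],
  [[0,0,0],[0,0,0],0.0],
  [[0,0,0],[0,0,0.03],0.0],
])

```text
time: 5.82
eef_pos: [0.5244, 0.1294, 0.1937]
tcp_rot: [-0.012, 1.0, -0.0, 0.003]
contact_force: [0.4, -0.2, -2.4]
opening: 0.178
finger_force: 69.9
```

drive_tool([
  [[0,0,0],[0,0,0.03],0.0],
  [[0,0,0],[0,0,0.03],0.0],
  [[0,0,0],[0,0,0.005],0.0],
  [[0,0,0],[0,0,0],0.0],
  [[0,0,0],[0,0,0],0.0],
])

```text
time: 6.45
eef_pos: [0.5233, 0.1303, 0.1281]
tcp_rot: [-0.012, 1.0, 0.0, 0.002]
contact_force: [-0.1, 0.4, -2.9]
opening: 0.175
finger_force: 69.7
```

Run:
```python
from h import *
import pickle
s=ctrl.get_state(); print(s["eef_pos"],s["tcp_rot"],s["contact_force"])
c=cam("wrist"); t=cam("top")
a=cv2.resize(c["image"][100:400,180:460],None,fx=1.4,fy=1.4,interpolation=cv2.INTER_CUBIC)
sc=cam("scene"); u,v=proj(sc,[.52,.13,.07]).astype(int)
b=cv2.resize(sc["image"][v-55:v+50,u-50:u+50],None,fx=4,fy=4,interpolation=cv2.INTER_CUBIC)
out=np.zeros((420,800,3),np.uint8);out[:420,:392]=a;out[:420,396:796]=b
cv2.imwrite("pics/w3.png",out[:,:,::-1]); print(u,v)
```

```text
[0.52329581 0.13027479 0.12808933] [-1.23135521e-02  9.99922982e-01  1.49064984e-05  1.55137701e-03] [-0.07965202  0.43860435 -2.87589127]
334 190
```

View pics/w3.png

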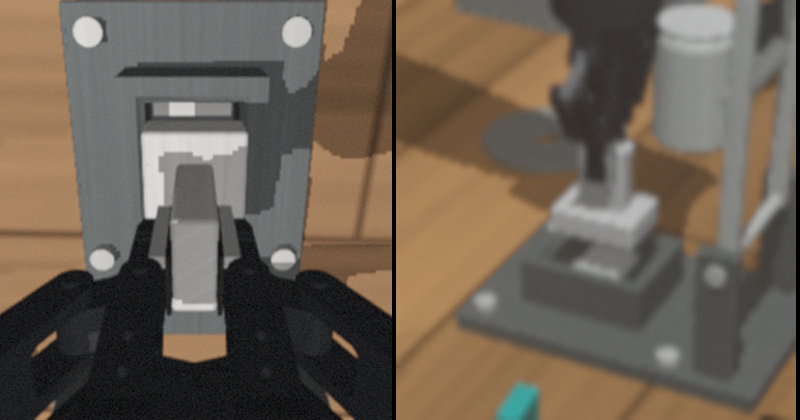

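Left: the casting stands centred over the pocket; its base spans cols 142–247 and the nest's opening is visible above it. The scene view agrees. I lower it through the mouth slowly.

drive_tool([
  [[0,0,0],[0.001,-0.0005,0.006],0.0],
  [[0,0,0],[0,0,0.006],0.0],
  [[0,0,0],[0,0,0.004],0.0],
  [[0,0,0],[0,0,0.004],0.0],
  [[0,0,0],[0,0,0.003],0.0],
])

```text
time: 7.22
eef_pos: [0.521, 0.1301, 0.1029]
tcp_rot: [-0.013, 1.0, -0.0, -0.0]
contact_force: [-0.2, -1.3, -2.4]
opening: 0.174
finger_force: 69.9
```

drive_tool([
  [[0,0,0],[0,0,0.002],0.0],
  [[0,0,0],[0,0,0.002],0.0],
  [[0,0,0],[0,0,0.0015],0.0],
  [[0,0,0],[0,0,0.0015],0.0],
  [[0,0,0],[0,0,0.001],0.0],
])

```text
time: 7.85
eef_pos: [0.5213, 0.1302, 0.0966]
tcp_rot: [-0.013, 1.0, -0.0, -0.0]
contact_force: [-3.1, -0.5, 5.2]
opening: 0.174
finger_force: 71.0
```

drive_tool([
  [[0,0,0],[0,0,0.0015],0.0],
  [[0,0,0],[0,0,0.0015],0.0],
  [[0,0,0],[0,0,0],0.0],
])

```text
time: 8.22
eef_pos: [0.5213, 0.1302, 0.0936]
tcp_rot: [-0.013, 1.0, -0.0, -0.0]
contact_force: [-3.7, 0.6, 5.4]
opening: 0.173
finger_force: 70.9
```

drive_tool([
  [[0,0,0],[0.0005,0,0.0015],0.0],
  [[0,0,0],[0,0,0.0015],0.0],
  [[0,0,0],[0,0,0],0.0],
])

```text
time: 8.6
eef_pos: [0.5212, 0.1302, 0.0905]
tcp_rot: [-0.013, 1.0, -0.0, 0.001]
contact_force: [-2.5, -0.1, 5.0]
opening: 0.179
finger_force: 70.9
```

drive_tool([
  [[0,0,0],[0,0,0.0015],0.0],
  [[0,0,0],[0,0,0.001],0.0],
])

```text
time: 8.85
eef_pos: [0.5212, 0.1302, 0.088]
tcp_rot: [-0.013, 1.0, -0.0, 0.001]
contact_force: [-1.9, 0.8, 5.8]
opening: 0.17
finger_force: 71.0
```

drive_tool([
  [[0,0,0],[0,0,0.001],0.0],
  [[0,0,0],[0,0,0.001],0.0],
])

```text
time: 9.1
eef_pos: [0.5211, 0.1302, 0.086]
tcp_rot: [-0.013, 1.0, -0.0, 0.0]
contact_force: [-2.8, -0.4, 5.5]
opening: 0.172
finger_force: 71.0
```

drive_tool([
  [[0,0,0],[0,0,0.001],0.0],
  [[0,0,0],[0,0,0.001],0.0],
])

```text
time: 9.35
eef_pos: [0.5212, 0.1302, 0.084]
tcp_rot: [-0.013, 1.0, -0.0, 0.001]
contact_force: [-1.8, -0.7, 5.7]
opening: 0.174
finger_force: 71.0
```

drive_tool([
  [[0,0,0],[0,0,0.001],0.0],
  [[0,0,0],[0,0,0.001],0.0],
])

```text
time: 9.6
eef_pos: [0.5212, 0.1302, 0.082]
tcp_rot: [-0.013, 1.0, -0.0, 0.001]
contact_force: [-3.2, -0.4, 5.7]
opening: 0.175
finger_force: 71.0
```

drive_tool([
  [[0,0,0],[0,0,0.001],0.0],
  [[0,0,0],[0,0,0.001],0.0],
])

```text
time: 9.85
eef_pos: [0.5212, 0.1302, 0.08]
tcp_rot: [-0.013, 1.0, -0.0, 0.0]
contact_force: [-2.7, -0.5, 5.1]
opening: 0.17
finger_force: 71.0
```

drive_tool([
  [[0,0,0],[0,0,0.001],0.0],
  [[0,0,0],[0,0,0.001],0.0],
])

```text
time: 10.1
eef_pos: [0.5212, 0.1302, 0.078]
tcp_rot: [-0.013, 1.0, -0.0, 0.0]
contact_force: [-4.3, -0.3, 6.6]
opening: 0.175
finger_force: 71.2
```

drive_tool([
  [[0,0,0],[0,0,0.001],0.0],
  [[0,0,0],[0,0,0],0.0],
])

```text
time: 10.35
eef_pos: [0.5212, 0.1302, 0.0778]
tcp_rot: [-0.013, 1.0, -0.0, 0.0]
contact_force: [-5.3, -0.4, 10.5]
opening: 0.176
finger_force: 71.6
```

drive_tool([
  [[0,0,0],[0,0,0.001],0.0],
])

```text
time: 10.48
eef_pos: [0.5213, 0.1302, 0.0776]
tcp_rot: [-0.013, 1.0, -0.0, -0.0]
contact_force: [-8.5, -0.6, 17.8]
opening: 0.167
finger_force: 72.6
```

drive_tool([
  [[0,0,0],[0,0,0],0.0],
  [[0,0,0],[0,0,0],0.0],
])

```text
time: 10.72
eef_pos: [0.5213, 0.1302, 0.0777]
tcp_rot: [-0.013, 1.0, -0.0, 0.0]
contact_force: [-7.2, 0.1, 13.1]
opening: 0.172
finger_force: 72.4
```

drive_tool([
  [[0,0,0],[0.0003,0,0.0007],0.0],
  [[0,0,0],[0,0,0],0.0],
])

```text
time: 10.98
eef_pos: [0.5213, 0.1302, 0.0776]
tcp_rot: [-0.013, 1.0, -0.0, 0.0]
contact_force: [-8.7, -0.0, 16.6]
opening: 0.175
finger_force: 72.8
```

drive_tool([
  [[0,0,0],[0,0,0.0004],0.0],
  [[0,0,0],[0,0,0],0.0],
  [[0,0,0],[0,0,0],0.0],
  [[0,0,0],[0,0,0],0.0],
  [[0,0,0],[0,0,0],0.0],
])

```text
time: 11.6
eef_pos: [0.5213, 0.1302, 0.0776]
tcp_rot: [-0.013, 1.0, -0.0, 0.0]
contact_force: [-8.5, -1.4, 18.7]
opening: 0.172
finger_force: 72.9
```

The hard stop is at TCP 0.0776, so the underside is at about 0.0196, or 30 mm below the rim and within the 20–34 mm range. About 20 N was held for 0.6 s with no further travel. I unload and release.

drive_tool([
  [[0,0,0],[0,0,-0.0015],0.0],
  [[0,0,0],[0,0,-0.0005],0.0],
])

```text
time: 11.85
eef_pos: [0.5211, 0.1302, 0.0777]
tcp_rot: [-0.013, 1.0, -0.0, 0.001]
contact_force: [-3.2, -1.0, 7.3]
opening: 0.176
finger_force: 71.4
```

drive_tool([
  [[0,0,0],[0,0,0],0.03],
  [[0,0,0],[0,0,0],0.04],
  [[0,0,0],[0,0,0],0.04],
  [[0,0,0],[0,0,-0.01],0.04],
  [[0,0,0],[0,0,-0.03],0.04],
])

```text
time: 12.48
eef_pos: [0.5189, 0.13, 0.1147]
tcp_rot: [-0.013, 1.0, -0.0, -0.002]
contact_force: [0.3, 0.7, 0.2]
opening: 0.468
finger_force: 0.0
```

drive_tool([
  [[0,0,0],[0.01,0,-0.05],0.06],
  [[0,0,0],[0.01,0,-0.055],0.06],
  [[0,0,0],[0.01,0,-0.055],0.06],
  [[0,0,0],[0.01,0,-0.055],0.06],
  [[0,0,0],[0.01,0,-0.04],0.06],
])

```text
time: 13.1
eef_pos: [0.4701, 0.1289, 0.3746]
tcp_rot: [-0.013, 1.0, 0.0, 0.002]
contact_force: [0.2, 0.3, -0.2]
opening: 0.702
finger_force: 0.0
```

drive_tool([
  [[0,0,0],[0,0,0],0.06],
  [[0,0,0],[0,0,0],0.06],
])

```text
time: 13.35
eef_pos: [0.4699, 0.1288, 0.37]
tcp_rot: [-0.013, 1.0, -0.0, -0.0]
contact_force: [0.0, 1.0, -0.5]
opening: 0.701
finger_force: 0.0
```

Run:
```python
from h import *
import pickle
s=ctrl.get_state(); print(s["eef_pos"],s["tcp_rot"].round(3),s["qpos"].round(3),s["time"])
c=cam("wrist"); pickle.dump(c,open("w4.pkl","wb")); sc=pickle.load(open("scene.pkl","rb")); t=pickle.load(open("top.pkl","rb"))
u,v=proj(sc,[.53,.13,.16]).astype(int)
s2=cam("scene")
a=cv2.resize(c["image"],None,fx=.75,fy=.75,interpolation=cv2.INTER_AREA)
b=cv2.resize(s2["image"][v-90:v+60,u-30:u+70],None,fx=3,fy=3,interpolation=cv2.INTER_CUBIC)
print("scene crop origin",u-30,v-90); pickle.dump(s2,open("s2.pkl","wb"))
out=np.zeros((590,790,3),np.uint8);out[:300,:480]=a;out[:450,485:785]=b
d=cv2.resize(t["image"][118:170,215:300],None,fx=5,fy=5,interpolation=cv2.INTER_CUBIC);out[305:565,:425]=d
cv2.imwrite("pics/w4.png",out[:,:,::-1])
for th in(1.4,1.5,1.6):
    for y in(-.05,.05):
        X=[.636-.195*np.cos(th)-y*.025,.1325+y,.1+.195*np.sin(th)]; print(th,y,"wrist",proj(c,X),"scene",proj(sc,X),"top",proj(t,X))
```

```text
[0.46994352 0.12882847 0.3699871 ] [-0.013  1.    -0.    -0.   ] [ 0.059 -0.208  1.868 -0.     1.482 -1.537] 13.35
scene crop origin 307 73
1.4 -0.05 wrist [262.79205234 357.12227504] scene [356.45352753 130.29320557] top [272.53527388 146.11945005]
1.4 0.05 wrist [373.27306998 357.07086065] scene [371.58288758 116.60179521] top [222.06242717 148.16897363]
1.5 -0.05 wrist [263.10198548 375.59024375] scene [363.7367941  130.81151215] top [272.45692868 136.38682035]
1.5 0.05 wrist [371.94027129 375.53885321] scene [378.50373196 116.96639323] top [222.06297861 138.43552847]
1.6 -0.05 wrist [263.78120675 391.67147084] scene [371.16713533 132.10328642] top [272.51050379 126.98155877]
1.6 0.05 wrist [370.28023534 391.62055378] scene [385.5415625  118.06229515] top [222.3292691  129.02391609]
```

View pics/w4.png

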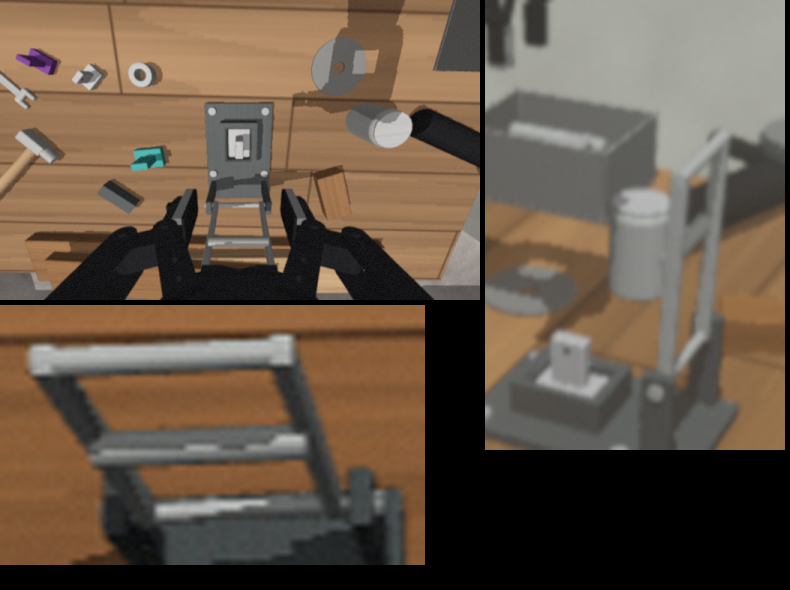

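The casting stands upright in the nest. The bar's ends in the top (223,129)/(272,127) and scene (372,132)/(386,119) views match a clamp angle of about 1.6, which puts the bar at (0.641, 0.1325, 0.295). I turn the tool 90° for the pinch.

drive_tool([
  [[0,0,0.175],[0,0,0],0.05],
  [[0,0,0.175],[0,0,0],0.05],
  [[0,0,0.175],[0,0,0],0.05],
  [[0,0,0.175],[0,0,0],0.05],
  [[0,0,0.175],[0,0,0],0.05],
], grip_force=30)

```text
time: 14.08
eef_pos: [0.47, 0.1288, 0.3685]
tcp_rot: [0.415, 0.91, -0.001, -0.002]
contact_force: [-0.2, 0.1, 0.6]
opening: 0.583
finger_force: 0.0
```

drive_tool([
  [[0,0,0.175],[0,0,0],0.05],
  [[0,0,0.175],[0,0,0],0.05],
  [[0,0,0.175],[0,0,0],0.05],
  [[0,0,0.17],[0,0,0],0.05],
  [[0,0,0],[0,0.045,0],0.05],
])

```text
time: 14.7
eef_pos: [0.5141, 0.1303, 0.3692]
tcp_rot: [0.698, 0.716, -0.001, -0.001]
contact_force: [-0.2, -0.5, 1.0]
opening: 0.589
finger_force: 0.0
```

drive_tool([
  [[0,0,0],[0,0.045,0],0.05],
  [[0,0,0],[0.004,0.045,0],0.05],
  [[0,0,0],[0,0.036,0],0.05],
  [[0,0,0],[0,0,0],0.05],
  [[0,0,0],[0,0,0],0.05],
])

```text
time: 15.32
eef_pos: [0.6405, 0.1373, 0.3689]
tcp_rot: [0.698, 0.716, -0.001, -0.001]
contact_force: [0.0, -0.2, -0.3]
opening: 0.586
finger_force: 0.0
```

Run:
```python
from h import *
import pickle
s=ctrl.get_state(); print(s["eef_pos"],s["tcp_rot"].round(4),s["qpos"].round(3),s["time"])
t=pickle.load(open("top.pkl","rb"));sc=pickle.load(open("scene.pkl","rb"))
# hinge rod in top at ~(246..269,158.4); nose rod ~(234..276,207)
for hx in(.626,.636,.646): print(hx,proj(t,[hx,.1325,.1]),proj(t,[hx-.115*np.cos(1.6)+.008,.1325,.1+.115]))
print("nose meas rows 118+(445-305)/5=",118+28,"hinge",158.4)
c=cam("wrist"); pickle.dump(c,open("w5.pkl","wb"))
a=cv2.resize(c["image"],None,fx=.9,fy=.9,interpolation=cv2.INTER_AREA);cv2.imwrite("pics/w5.png",a[:,:,::-1])
```

```text
[0.64046581 0.13729774 0.36892668] [ 0.6979  0.7162 -0.0013 -0.0012] [0.057 0.182 1.484 0.    1.479 0.03 ] 15.325
0.626 [262.95048204 162.52880076] [254.68498296 143.21017642]
0.636 [263.00178116 158.68451066] [254.76158866 138.87862684]
0.646 [263.05288174 154.85509973] [254.83785709 134.56614811]
nose meas rows 118+(445-305)/5= 146 hinge 158.4
```

View pics/w5.png

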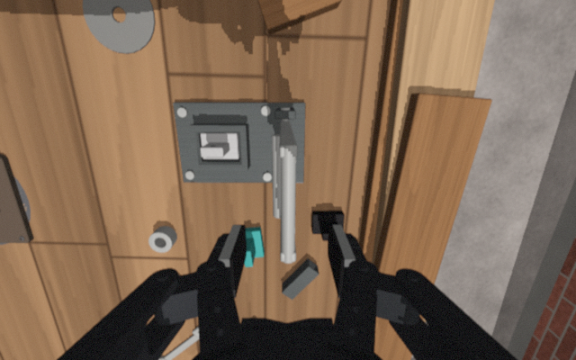

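The wrist view shows the bar running vertically at col 288 (rows 150–262), midway between the fingers at cols 230 and 345. The hinge at x=0.636 is confirmed in the top image (row 158.4, predicted 158.7). I lower onto the bar and pinch.

Run:
```python
from h import *
import pickle
c=pickle.load(open("w5.pkl","rb"))
for y in(160,206,255): print(ray(c,288/.9,y/.9,.295).round(4))
```

```text
[0.6398 0.172  0.295 ]
[0.6409 0.1326 0.295 ]
[0.6422 0.0849 0.295 ]
```

drive_tool([
  [[0,0,0],[-0.005,0,0.03],0.05],
  [[0,0,0],[0,0,0.025],0.05],
  [[0,0,0],[0,0,0.018],0.05],
  [[0,0,0],[0,0,0],0.05],
])

```text
time: 15.88
eef_pos: [0.64, 0.1323, 0.2961]
tcp_rot: [0.698, 0.716, -0.001, -0.001]
contact_force: [-0.9, 0.2, 0.9]
opening: 0.588
finger_force: 0.0
```

drive_tool([
  [[0,0,0],[0,0,0],0.0],
  [[0,0,0],[0,0,0],0.0],
  [[0,0,0],[0,0,0],0.0],
  [[0,0,0],[0,0,0],0.0],
], grip_force=30)

```text
time: 16.38
eef_pos: [0.6417, 0.1324, 0.2995]
tcp_rot: [0.698, 0.716, 0.001, 0.001]
contact_force: [-1.6, -0.9, 4.4]
opening: 0.125
finger_force: 29.4
```

drive_tool([
  [[0,0,0],[0,-0.0195,0.0005],0.0],
  [[0,0,0],[0,-0.0195,0.0025],0.0],
  [[0,0,0],[0,-0.019,0.0045],0.0],
])

```text
time: 16.75
eef_pos: [0.585, 0.131, 0.2924]
tcp_rot: [0.698, 0.716, 0.003, 0.003]
contact_force: [3.6, 0.1, 2.4]
opening: 0.119
finger_force: 30.9
```

drive_tool([
  [[0,0,0],[0,-0.0185,0.006],0.0],
  [[0,0,0],[0,-0.018,0.008],0.0],
  [[0,0,0],[0,-0.017,0.0095],0.0],
  [[0,0,0],[0,0,0],0.0],
])

```text
time: 17.25
eef_pos: [0.5283, 0.1295, 0.2666]
tcp_rot: [0.698, 0.716, -0.001, -0.001]
contact_force: [-5.2, 1.4, 1.7]
opening: 0.124
finger_force: 30.5
```

drive_tool([
  [[0,0,0],[0,-0.0155,0.0115],0.0],
  [[0,0,0],[0,-0.0145,0.013],0.0],
  [[0,0,0],[0,-0.013,0.0145],0.0],
  [[0,0,0],[0,-0.0115,0.0155],0.0],
])

```text
time: 17.75
eef_pos: [0.4764, 0.1283, 0.2133]
tcp_rot: [0.698, 0.716, 0.002, 0.001]
contact_force: [0.1, 1.9, 3.2]
opening: 0.125
finger_force: 31.9
```

drive_tool([
  [[0,0,0],[0,-0.01,0.0165],0.0],
  [[0,0,0],[0,-0.0085,0.0175],0.0],
  [[0,0,0],[0,-0.0067,0.0185],0.0],
  [[0,0,0],[0,0,0],0.0],
])

```text
time: 18.25
eef_pos: [0.4499, 0.1275, 0.157]
tcp_rot: [0.698, 0.716, 0.001, 0.0]
contact_force: [4.6, 2.8, -5.3]
opening: 0.124
finger_force: 31.7
```

drive_tool([
  [[0,0,0],[0,-0.002,0.009],0.0],
  [[0,0,0],[0,-0.002,0.009],0.0],
  [[0,0,0],[0,-0.001,0.005],0.0],
  [[0,0,0],[0,0,0],0.0],
])

```text
time: 18.75
eef_pos: [0.445, 0.1273, 0.1358]
tcp_rot: [0.698, 0.716, 0.0, -0.0]
contact_force: [4.0, 3.0, -4.3]
opening: 0.127
finger_force: 32.0
```

drive_tool([
  [[0,0,0],[0,-0.0005,0.004],0.0],
  [[0,0,0],[0,-0.0005,0.003],0.0],
  [[0,0,0],[0,0,0],0.0],
])

```text
time: 19.12
eef_pos: [0.4441, 0.1273, 0.1295]
tcp_rot: [0.698, 0.716, 0.0, -0.0]
contact_force: [1.4, 3.1, -0.8]
opening: 0.127
finger_force: 32.4
```

drive_tool([
  [[0,0,0],[0,-0.0005,0.002],0.0],
  [[0,0,0],[0,0,0.002],0.0],
  [[0,0,0],[0,0,0],0.0],
])

```text
time: 19.5
eef_pos: [0.4435, 0.1272, 0.1255]
tcp_rot: [0.698, 0.716, 0.0, -0.0]
contact_force: [2.2, 5.0, 0.8]
opening: 0.124
finger_force: 32.6
```

drive_tool([
  [[0,0,0],[0,0,0.002],0.0],
  [[0,0,0],[0,0,0.002],0.0],
  [[0,0,0],[0,0,0],0.0],
])

```text
time: 19.88
eef_pos: [0.4431, 0.1272, 0.1212]
tcp_rot: [0.698, 0.716, -0.0, -0.001]
contact_force: [-0.5, 3.3, 0.4]
opening: 0.126
finger_force: 32.7
```

drive_tool([
  [[0,0,0],[0,0,0.0015],0.0],
  [[0,0,0],[0,0,0.0015],0.0],
  [[0,0,0],[0,0,0],0.0],
])

```text
time: 20.25
eef_pos: [0.4429, 0.1272, 0.1182]
tcp_rot: [0.698, 0.716, -0.001, -0.001]
contact_force: [-3.2, 4.8, 0.7]
opening: 0.125
finger_force: 32.8
```

drive_tool([
  [[0,0,0],[0,0,0.001],0.0],
  [[0,0,0],[0,0,0.001],0.0],
  [[0,0,0],[0,0,0],0.0],
])

```text
time: 20.62
eef_pos: [0.4427, 0.1272, 0.1163]
tcp_rot: [0.698, 0.716, -0.001, -0.001]
contact_force: [-4.4, 4.1, 1.8]
opening: 0.123
finger_force: 32.9
```

drive_tool([
  [[0,0,0],[0,-0.001,0.001],0.0],
  [[0,0,0],[0,0,0.001],0.0],
  [[0,0,0],[0,0,0],0.0],
])

```text
time: 21.0
eef_pos: [0.4426, 0.1272, 0.1147]
tcp_rot: [0.698, 0.716, 0.0, -0.0]
contact_force: [-2.8, 3.9, 1.9]
opening: 0.125
finger_force: 32.8
```

drive_tool([
  [[0,0,0],[0,0,0.001],0.0],
  [[0,0,0],[0,0,0],0.0],
])

```text
time: 21.25
eef_pos: [0.4425, 0.1272, 0.1135]
tcp_rot: [0.698, 0.716, -0.0, -0.0]
contact_force: [-1.6, 4.9, 1.1]
opening: 0.123
finger_force: 32.9
```

drive_tool([
  [[0,0,0],[0,0,0.001],0.0],
  [[0,0,0],[0,0,0],0.0],
])

```text
time: 21.5
eef_pos: [0.4425, 0.1272, 0.1125]
tcp_rot: [0.698, 0.716, -0.0, -0.0]
contact_force: [-2.7, 5.1, 1.1]
opening: 0.122
finger_force: 33.0
```

drive_tool([
  [[0,0,0],[0,0,0.001],0.0],
  [[0,0,0],[0,0,0],0.0],
])

```text
time: 21.75
eef_pos: [0.4424, 0.1272, 0.1115]
tcp_rot: [0.698, 0.716, -0.0, -0.0]
contact_force: [-2.1, 4.9, 0.8]
opening: 0.125
finger_force: 33.0
```

drive_tool([
  [[0,0,0],[0,0,0.001],0.0],
  [[0,0,0],[0,0,0],0.0],
])

```text
time: 22.0
eef_pos: [0.4423, 0.1272, 0.1106]
tcp_rot: [0.698, 0.716, -0.0, -0.0]
contact_force: [-2.2, 4.4, 1.9]
opening: 0.126
finger_force: 33.0
```

drive_tool([
  [[0,0,0],[0,0,0.001],0.0],
  [[0,0,0],[0,0,0],0.0],
])

```text
time: 22.25
eef_pos: [0.4423, 0.1272, 0.1101]
tcp_rot: [0.698, 0.716, -0.001, -0.0]
contact_force: [-4.6, 3.0, 4.5]
opening: 0.122
finger_force: 33.2
```

drive_tool([
  [[0,0,0],[0,0,0.0008],0.0],
  [[0,0,0],[0,0,0],0.0],
])

```text
time: 22.5
eef_pos: [0.4423, 0.1272, 0.1097]
tcp_rot: [0.698, 0.716, -0.001, -0.001]
contact_force: [-4.8, 3.6, 6.7]
opening: 0.127
finger_force: 33.6
```

drive_tool([
  [[0,0,0],[0,0,0.0008],0.0],
  [[0,0,0],[0,0,0],0.0],
])

```text
time: 22.75
eef_pos: [0.4423, 0.1272, 0.1095]
tcp_rot: [0.698, 0.716, -0.001, -0.001]
contact_force: [-7.2, 4.1, 10.4]
opening: 0.127
finger_force: 34.0
```

The crossbar bears: travel stopped at TCP z 0.1095 with the force rising. I relax slightly, open, and rise clear.

drive_tool([
  [[0,0,0],[0,0,-0.0008],0.0],
  [[0,0,0],[0,0,0],0.03],
  [[0,0,0],[0,0,0],0.04],
  [[0,0,0],[0,0,0],0.04],
])

```text
time: 23.25
eef_pos: [0.4427, 0.1267, 0.1087]
tcp_rot: [0.698, 0.716, -0.0, 0.0]
contact_force: [-0.3, 0.3, -0.3]
opening: 0.462
finger_force: 0.0
```

drive_tool([
  [[0,0,0],[0,0,-0.01],0.04],
  [[0,0,0],[0,0,-0.03],0.04],
  [[0,0,0],[0,0,-0.05],0.04],
  [[0,0,0],[0,0,-0.05],0.04],
  [[0,0,0],[0,0,0],0.04],
])

```text
time: 23.88
eef_pos: [0.4454, 0.1272, 0.2551]
tcp_rot: [0.698, 0.716, 0.004, 0.004]
contact_force: [0.2, 0.0, -0.1]
opening: 0.47
finger_force: 0.0
```

Run:
```python
from h import *
import pickle
s=ctrl.get_state(); print(s["eef_pos"],s["contact_force"],s["time"])
c=cam("scene","s3.png"); t=cam("top","t3.png")
im=c["image"]; 
d=lambda x,y,z:[.636-x-y*.025,.1325+y-x*.025,z]
for th in(0,.025,.05,.1,.15):
    z=.1+.195*np.sin(th); print(th,"bar bottom",proj(c,d(.195*np.cos(th),0,z-.006)),"top",proj(c,d(.195*np.cos(th),0,z+.006)))
u=int(round(proj(c,d(.195,0,.1))[0])); v=int(proj(c,d(.195,0,.1))[1])
print(u,v-15)
for uu in(u-3,u,u+3): print(uu,im[v-15:v+15,uu].tolist())
```

```text
[0.44542047 0.12724518 0.25508217] [ 0.19293299  0.03266431 -0.06839045] 23.875
0 bar bottom [310.48137034 177.66540918] top [310.36489426 174.11019174]
0.025 bar bottom [310.45230124 176.23032958] top [310.33540512 172.65929567]
0.05 bar bottom [310.45938549 174.79852971] top [310.34226109 171.21148799]
0.1 bar bottom [310.58297488 171.94781196] top [310.46598037 168.32820543]
0.15 bar bottom [310.85393084 169.11943561] top [310.7378668  165.46657594]
310 160
307 [[107, 82, 57], [109, 83, 58], [109, 84, 58], [109, 83, 58], [108, 84, 60], [104, 85, 66], [99, 87, 75], [93, 86, 79], [92, 88, 81], [91, 87, 81], [91, 88, 81], [92, 88, 81], [92, 86, 80], [102, 94, 85], [128, 121, 112], [155, 152, 145], [169, 170, 165], [171, 172, 168], [164, 165, 161], [163, 164, 160], [173, 174, 171], [168, 169, 165], [148, 147, 143], [135, 134, 129], [139, 131, 121], [153, 129, 107], [167, 131, 93], [171, 132, 90], [172, 134, 91], [172, 134, 90]]
310 [[109, 83, 59], [109, 83, 59], [109, 84, 59], [106, 84, 64], [99, 86, 73], [94, 88, 82], [99, 95, 90], [109, 108, 102], [113, 112, 107], [104, 101, 96], [99, 96, 91], [115, 114, 110], [144, 144, 140], [164, 166, 162], [170, 172, 168], [163, 164, 160], [145, 145, 141], [124, 118, 112], [111, 96, 82], [119, 101, 85], [144, 137, 128], [167, 166, 162], [165, 166, 162], [146, 145, 142], [134, 133, 128], [137, 129, 119], [153, 128, 104], [169, 133, 94], [173, 135, 92], [174, 136, 92]]
313 [[111, 85, 59], [111, 85, 61], [107, 87, 67], [105, 94, 84], [113, 110, 105], [127, 125, 121], [133, 133, 129], [135, 135, 130], [138, 138, 134], [151, 151, 147], [165, 166, 162], [172, 173, 169], [167, 168, 164], [150, 151, 147], [124, 124, 120], [102, 99, 94], [95, 86, 79], [99, 82, 66], [107, 84, 61], [110, 85, 61], [117, 98, 81], [141, 134, 126], [163, 163, 158], [160, 161, 157], [142, 142, 138], [134, 133, 128], [136, 127, 117], [152, 126, 101], [168, 132, 93], [172, 133, 90]]
```

Run:
```python
from h import *
c=cam("scene"); im=c["image"][...,1].astype(int)
d=lambda x,y,z:[.636-x+y*-.025,.1325+y-x*.025,z]
for y in(-.047,.047):
  for x in(.06,.10,.14,.18):
    for th in(0,.05,.1):
        P=[proj(c,d(x*np.cos(th)-o*np.sin(th),y,.1+x*np.sin(th)+o)) for o in(-.007,.007)]
        print(y,x,th,P[0].round(1),P[1].round(1))
    u,v=proj(c,d(x,y,.1)).round().astype(int); print("  col",u,"from",v-14,im[v-14:v+8,u].tolist())
```

```text
-0.047 0.06 0 [345.4 196.1] [345.5 191.8]
-0.047 0.06 0.05 [345.3 195.2] [345.6 190.9]
-0.047 0.06 0.1 [345.3 194.3] [345.8 190. ]
  col 345 from 180 [111, 110, 109, 109, 109, 108, 109, 108, 106, 110, 131, 158, 164, 148, 136, 129, 117, 105, 139, 172, 178, 166]
-0.047 0.1 0 [332.3 192.8] [332.3 188.5]
-0.047 0.1 0.05 [332.2 191.2] [332.5 187. ]
-0.047 0.1 0.1 [332.2 189.7] [332.7 185.5]
  col 332 from 177 [85, 81, 74, 73, 86, 117, 149, 167, 174, 174, 171, 165, 149, 136, 129, 120, 110, 109, 110, 110, 109, 109]
-0.047 0.14 0 [319.6 189.5] [319.5 185.3]
-0.047 0.14 0.05 [319.5 187.4] [319.6 183.2]
-0.047 0.14 0.1 [319.5 185.3] [319.9 181.1]
  col 320 from 173 [88, 88, 89, 90, 89, 86, 86, 88, 89, 99, 134, 163, 161, 142, 133, 127, 120, 113, 100, 98, 99, 101]
-0.047 0.18 0 [307.2 186.4] [307.1 182.1]
-0.047 0.18 0.05 [307.1 183.7] [307.1 179.4]
-0.047 0.18 0.1 [307.1 180.9] [307.3 176.7]
  col 307 from 170 [87, 87, 87, 94, 120, 152, 170, 172, 165, 164, 174, 169, 147, 134, 130, 130, 131, 132, 133, 134, 135, 135]
0.047 0.06 0 [358.8 180.8] [359.  176.6]
0.047 0.06 0.05 [358.8 179.9] [359.2 17
[... 226 characters left out ...]
1 0.05 [346.3 176.3] [346.6 172.2]
0.047 0.1 0.1 [346.3 174.9] [346.9 170.8]
  col 346 from 162 [130, 129, 127, 119, 106, 97, 101, 109, 114, 128, 150, 158, 148, 136, 132, 126, 112, 109, 110, 109, 109, 109]
0.047 0.14 0 [334.1 174.9] [334.2 170.8]
0.047 0.14 0.05 [334.1 172.9] [334.3 168.8]
0.047 0.14 0.1 [334.2 170.8] [334.6 166.7]
  col 334 from 159 [126, 125, 124, 112, 94, 88, 87, 88, 96, 123, 154, 161, 146, 134, 126, 109, 89, 81, 75, 73, 85, 113]
0.047 0.18 0 [322.3 172.1] [322.2 168. ]
0.047 0.18 0.05 [322.2 169.5] [322.3 165.4]
0.047 0.18 0.1 [322.2 166.9] [322.6 162.8]
  col 322 from 156 [133, 133, 123, 103, 89, 87, 88, 88, 95, 116, 145, 156, 141, 132, 120, 100, 90, 88, 88, 87, 91, 90]
```

The arm slope in the scene image gives θ of about 0.03–0.04, above the lower stop, so the crossbar lies on the rib. Opening pads could have dragged the bar up slightly, so I make sure it bears with a light press from above with closed fingers.

drive_tool([
  [[0,0,0],[0,-0.003,0.04],0.0],
  [[0,0,0],[0,0,0.04],0.0],
  [[0,0,0],[0,0,0.025],0.0],
  [[0,0,0],[0,0,0.008],0.0],
  [[0,0,0],[0,0,0],0.0],
])

```text
time: 24.65
eef_pos: [0.4391, 0.127, 0.1352]
tcp_rot: [0.698, 0.716, -0.001, -0.001]
contact_force: [0.7, -0.0, -0.2]
opening: 0.0
finger_force: 0.0
```

drive_tool([
  [[0,0,0],[0,0,0.002],0.0],
  [[0,0,0],[0,0,0.002],0.0],
  [[0,0,0],[0,0,0.001],0.0],
])

```text
time: 25.02
eef_pos: [0.4402, 0.1271, 0.132]
tcp_rot: [0.698, 0.716, 0.001, 0.001]
contact_force: [-2.1, 0.2, 5.9]
opening: 0.0
finger_force: 2.9
```

drive_tool([
  [[0,0,0],[0,0,0.001],0.0],
  [[0,0,0],[0,0,0],0.0],
])

```text
time: 25.28
eef_pos: [0.4403, 0.1271, 0.1317]
tcp_rot: [0.698, 0.716, 0.0, 0.0]
contact_force: [-1.6, -0.3, 6.8]
opening: -0.0
finger_force: 3.6
```

drive_tool([
  [[0,0,0],[0,0,0.001],0.0],
  [[0,0,0],[0,0,0],0.0],
])

```text
time: 25.52
eef_pos: [0.4404, 0.1271, 0.1315]
tcp_rot: [0.698, 0.716, 0.0, 0.0]
contact_force: [-5.1, 0.5, 11.4]
opening: 0.003
finger_force: 5.7
```

The bar is stiff at 11 N (about 19 N at the crossbar), so it bears on the rib. I rise straight up, clear of it.

drive_tool([
  [[0,0,0],[0,0,-0.004],0.0],
  [[0,0,0],[0,0,-0.03],0.0],
  [[0,0,0],[0,0,-0.05],0.0],
  [[0,0,0],[0,0,-0.05],0.0],
  [[0,0,0],[0,0,0],0.0],
])

```text
time: 26.15
eef_pos: [0.4421, 0.1273, 0.2682]
tcp_rot: [0.698, 0.716, 0.004, 0.004]
contact_force: [-0.2, -0.3, -0.8]
opening: -0.001
finger_force: 0.0
```

Run:
```python
from h import *
s=ctrl.get_state(); print(s["eef_pos"],s["contact_force"],s["time"]); print(ctrl.sign_off())
```

```text
[0.44208875 0.12726936 0.268174  ] [-0.18999473 -0.30083803 -0.79063078] 26.15
the job is handed in; nothing more can be done
None
```

The casting is home on the solid rests (pressed at about 20 N for 0.6 s), the clamp's crossbar bears on its rib, and the job was handed in at 26 s with the robot clear; no verdict came back.

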